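Fit a new intake filter to the workshop air pump

ROBOT

A 6-joint arm with a two-finger parallel gripper is mounted at the origin on the work surface. World frame = base frame: x ahead of the robot, y to its left, z up, the work surface at z = 0. Lengths are in mm, angles in degrees, forces in N, time in s.
With the tool pointing down it reaches from about 350 to 850 mm from the base axis. Payload 8.1 kg.
Tool frame: the origin (TCP) lies between the finger pads; the fingertips stand 22 mm ahead of it and the grasp point (between the pads) lies 3 mm ahead of it; z points along the fingers, y is the direction in which the jaws open and shut (so a half turn about z gives the same grasp; the last joint's range is limited). The gripper opens to 85 mm and grips with 20 to 120 N. Pads are 22 mm wide; open, the fingers measure 114 mm over their backs; the gripper's body (76 mm by 85 mm) begins 54 mm behind the grasp point. The pads swing forward as they close: fully open they stand 13 mm farther back than shut.
Start: joints at [-73.533, 7.471, 85.268, -0, 87.261, -4.893], TCP at [218.555, -558.784, 253.292] pointing down, gripper open.
Joint ranges: [-169.43, 169.43], [-51.17, 129.36], [1.28, 143.12], [-76.62, 256.62], [0, 156.53], [-152.29, 152.29]. Speed limits (degrees/s): [136.94, 136.94, 159.86, 180, 180, 180].

INTERFACE

Orientations are given as [roll, pitch, yaw] about the fixed x, y, z axes, in that order (R = Rz(yaw) Ry(pitch) Rx(roll)).
In Python, from bench import r gives the robot as it stands.
- The arm moves only by the tool drive_tool, never from a script. Its argument "moves" is a list of rows, each a list of 2 entries, a list of its own where there are three numbers: the shift along the world's x, y, z in mm, then the turn about the world's z in degrees. A call has exactly 8 rows; each row is the pose to reach, as a shift and turn from the pose commanded when the call began; what a row does not reach only later rows make up. A row lasts 1/12 s, in which the tool goes at most 41.7 mm and 7.16 degrees, less where a joint would pass 70% of its speed; a pose out of reach is approached as far as the arm can. A call with a gripper value outside its range is refused whole. "fingers" is the finger opening in mm, from 0 to 85.4, set as the call begins (left out, the last holds). The fingers move at their own pace and stop on an object; "squeeze" is the grip in N (left out, the last holds). Time passes only in rows, so rows that repeat a pose let the fingers close, or fill a call up. It gives the time, the measured TCP pose, the force and the opening at its end, in the units of the state.
- r.sense(): the state, without advancing time (a new reading comes with each control period).
- r.snapshot(name): name is "scene" or "top" or "wrist"; returns a dict with "pixels" (400x640x3 uint8, red, green, blue), "camera_matrix" (3x3 intrinsics, pixels), "k1" (the pictures are not rectified: a ray, as slopes to the right and down, at radius r is drawn at 1 + k1 r^2 times it, then the intrinsics apply), "xyz" and "orientation" of the camera in the world. Camera axes: x right, y down, z forward; pixel columns grow to the right and rows downward; lengths in mm; the calibration is good to about 2 mm. A picture is of the moment at which its call begins. There is no depth.
- r.hand_in(): hands the job in, once; it reports no verdict.
The state is a dict: "time": time; "joint_pos": joint angles; "qd": joint speeds; "joint_efforts": joint torques, N m; "tool_pos": TCP position; "tcp_rot": TCP orientation; "ft_force": force on the tool from outside, world axes, zero at the start; "wrist_torque": the same for the moment, N m; "finger_gap": finger opening in mm.
Only numpy, scipy, OpenCV 4.12 (cv2) and the standard library are available. Lean on these libraries where they do the work, as an engineer would, in place of code of your own. Each camera call takes 0.05 s, during which the arm holds its last target.

TASK

Fit the clean white filter cartridge, open end down, over the spigot on top of the air pump and slide it fully home, leaving the dirty brown one and everything else on the bench where it is. Then put the grey cover over it and press it down until all three spring catches have snapped over its flange and it sits flush on the rim. Do not let go at the end: finish with the robot still pushing the cover firmly down on its seat.

Things in the scene. Friction and masses are not known exactly. Their poses are not given: they have to be found in the camera images.
- cartridge_mid (a point): Centre of the clean filter cartridge: upright rigid cylinder, white pleats between orange end caps, 52 mm across, 76 mm tall (this point 38 mm above its bottom), about 90 g; z up its axis. Top closed; from below a bore 39 mm across, 48 mm deep. Starts upright on the black rubber mat (3 mm thick). Best gripped round its upper half.
- spigot_foot (a point): Filter seat of the pump: centre of the spigot's foot on the floor of the round black pan on the pump head, about 100 mm above the bench, fixed. z up; y towards the motor, which lies beside the pan (terminal box 130 mm and more from here, its top 36 mm above this point). The cartridge is home when it stands on the pan floor: its centre 38 mm above this point.
- spigot_top (a point): Top centre of the aluminium spigot, 42 mm above spigot_foot. The spigot is 36 mm across, its last 7 mm tapering to 26 mm: 1.5 mm clearance all round in the cartridge's bore.
- pan: The fixed pan with rim and spigot; origin and axes as spigot_foot. 92 mm across inside; its flat rim is 15 mm above the origin. Three catches stand round it, noses 51.5 mm and leaves 58 mm from the axis, tops 32 mm above the origin: let go of the cartridge by opening the fingers only a little, or grip it high.
- cover_grip (a point): Grip point in the grip rib on top of the cover, 104 mm above the cover's lower edge. The rib is 56 mm long along x, 14 mm wide along y, 32 mm tall (10 mm above and 22 mm below this point). Starts upright on the mat. It fits at any turn about its axis. Home, the flange rests on the pan's rim and this point is 106 mm above spigot_foot.
- cover: The cover, a grey plastic dome open below, 90 mm across, about 170 g; origin at the centre of its lower edge (home: 2 mm above spigot_foot). A flange 108 mm across, 5 mm thick, has its underside 13 mm above the lower edge; the skirt below it, 87.6 mm across, goes into the pan with 2 mm clearance all round. Inside it clears the cartridge (81 mm across).
- catch0 (a joint): Spring catch at 60 degrees round the pan (from its x axis towards y), a sprung steel leaf: 0 rad upright (rest), growing outward. The flange meets the three slopes 12 mm above its seat and bends them to about 0.1 rad; pressing takes about 7 to 15 N in all, dropping suddenly as it passes the slopes 8 mm above the seat; they spring back over it within 1 mm of the seat.
- catch1 (a joint): Spring catch at 180 degrees round the pan (from its x axis towards y), a sprung steel leaf: 0 rad upright (rest), growing outward. The flange meets the three slopes 12 mm above its seat and bends them to about 0.1 rad; pressing takes about 7 to 15 N in all, dropping suddenly as it passes the slopes 8 mm above the seat; they spring back over it within 1 mm of the seat.
- catch2 (a joint): Spring catch at 300 degrees round the pan (from its x axis towards y), a sprung steel leaf: 0 rad upright (rest), growing outward. The flange meets the three slopes 12 mm above its seat and bends them to about 0.1 rad; pressing takes about 7 to 15 N in all, dropping suddenly as it passes the slopes 8 mm above the seat; they spring back over it within 1 mm of the seat.
- used_cartridge_mid (a point): Centre of the dirty used cartridge: same shape and size, brown pleats between dull grey-brown end caps; upright on the mat, to be left alone.
- screwdriver_mid (a point): Red-handled screwdriver lying on the bench (bystander); its middle.
- spanner_mid (a point): Steel spanner lying on the bench (bystander); its middle.
- spray_can_mid (a point): Blue spray can, 60 mm across, 170 mm tall, upright (bystander); its centre.
- grease_jar_mid (a point): White jar with a yellow lid, 60 mm across, 60 mm tall (bystander); its centre.
- parts_tray_mid (a point): Open red tray of fittings, 100 x 140 x 50 mm (bystander); its centre.
Mind the look-alikes: they are no part of the job. Leave any pink or red look-alike of the part that bears cartridge_mid alone.

How it is judged:
By the outcome, as a careful person would: the job done as asked, in the order asked, and still so for the second after the job is handed in, while the arm keeps its last pose, push and grip.
It also fails if it takes over 72 s, if anything falls off the work surface, if the arm or the gripper's body presses on something with over 40 N, if the wrist force passes 120 N, or if a joint passes its speed limit or range.

## Working session

There is one attempt and no reset: what is moved stays moved. The work goes in short steps, Python scripts to look and compute and a tool call to move; the robot and the scene stay as the last step left them, time stands still between calls to the robot, and variables do not carry over. Pictures are saved under pics/ and viewed, and the job is handed in when it is done.

Besides the shell and the picture viewer there is one more tool, called in YAML: its name, and indented under it one key for each argument. drive_tool: Moves the arm, as the interface text tells. Its arguments: {"type":"object","properties":{"moves":{"type":"array","items":{"type":"array"}},"fingers":{"type":"number"},"squeeze":{"type":"number"}},"required":["moves"]}

```bash
ls; mkdir -p pics; cat > h.py <<'E'
import cv2,numpy as np,json
from bench import r
from scipy.spatial.transform import Rotation as R
def snap(n,out):
    s=r.snapshot(n); cv2.imwrite('pics/'+out+'.png',s['pixels'][:,:,::-1])
    np.savez('pics/'+out+'.npz',**{k:np.array(v) for k,v in s.items()})
    return s
def load(out): return dict(np.load('pics/'+out+'.npz'))
def cam(s): return R.from_euler('xyz',np.array(s['orientation']).ravel(),degrees=True).as_matrix() if np.array(s['orientation']).size==3 else np.array(s['orientation'])
def ray(s,u,v):
    K=np.array(s['camera_matrix']);k1=float(s['k1'])
    d=np.array([(u-K[0,2])/K[0,0],(v-K[1,2])/K[1,1]]);p=d.copy()
    for _ in range(30): p=d/(1+k1*(p@p))
    w=cam(s)@np.array([p[0],p[1],1]); return np.array(s['xyz']),w
def atz(s,u,v,z):
    o,w=ray(s,u,v); return o+w*(z-o[2])/w[2]
def proj(s,P):
    K=np.array(s['camera_matrix']);k1=float(s['k1'])
    c=cam(s).T@(np.array(P)-np.array(s['xyz'])); p=c[:2]/c[2]; p=p*(1+k1*(p@p))
    return K[0,0]*p[0]+K[0,2],K[1,1]*p[1]+K[1,2]
def outline(s,img,P,rad,col=(0,255,0)):
    q=[proj(s,np.array(P)+[rad*np.cos(a),rad*np.sin(a),0]) for a in np.linspace(0,2*np.pi,60)]
    cv2.polylines(img,[np.round(np.array(q)*8).astype(int)],True,col,1,cv2.LINE_AA,3)
E
python3 - <<'E'
from h import *
for n in ['scene','top','wrist']:
    s=snap(n,n+'0'); print(n,s['camera_matrix'],s['k1'],s['xyz'],s['orientation'])
print(r.sense())
E
```

```text
pics
scene [[487.96227196   0.         320.65771641]
 [  0.         487.96227196 198.30116796]
 [  0.           0.           1.        ]] -0.05811594625526684 [1370.50610562 -328.31846153 1453.08444562] [-1.47975586e+02  5.78374459e-02  7.49466929e+01]
top [[487.55021035   0.         321.85484406]
 [  0.         487.55021035 200.31379517]
 [  0.           0.           1.        ]] -0.12532199683561954 [ 440.04479355 -102.81426262 1311.87142262] [-175.43083803    0.30350097  -90.59060955]
wrist [[290.93752342   0.         318.96544258]
 [  0.         290.93752342 196.73968335]
 [  0.           0.           1.        ]] 0.003110590295658351 [ 279.18808326 -534.31803449  373.4394821 ] [ 1.64991027e+02  7.69439980e-02 -6.86391742e+01]
{'time': 0.15, 'joint_pos': array([-7.35334473e+01,  7.50524489e+00,  8.53140521e+01,  6.27849814e-04,
        8.72611850e+01, -4.89249792e+00]), 'qd': array([ 0.03774974, -0.23529787, -0.07507602, -0.04583041, -0.03566599,
       -0.0677313 ]), 'joint_efforts': array([ 6.05090627e-04, -5.70063186e+01, -5.01159132e+01, -1.18513426e-04,
        9.63815575e-03,  4.31363446e-05]), 'tool_pos': array([ 218.44837097, -558.4121666 ,  252.49316192]), 'tcp_rot': array([-1.79919865e+02, -7.48882980e-03,  2.13590150e+01]), 'ft_force': array([-0.26680622,  0.16830766, -0.93324766]), 'wrist_torque': array([-0.01205292,  0.05774682,  0.0137615 ]), 'finger_gap': 85.17843351008833}
```

View pics/scene0.png

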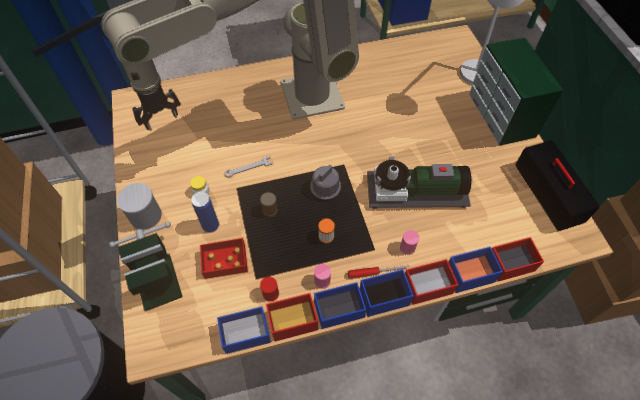

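View pics/top0.png

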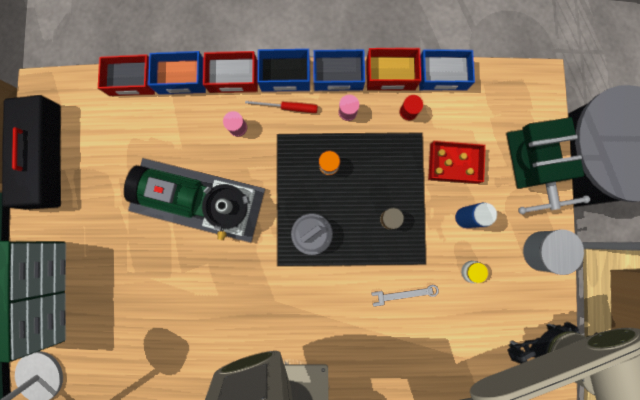

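View pics/wrist0.png

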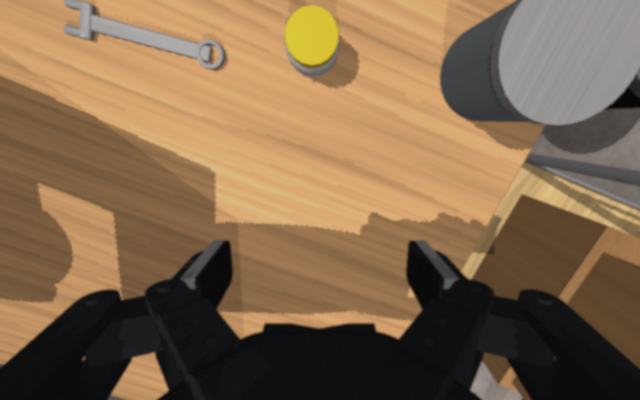

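Candidates for the clean cartridge, by pixel in the top picture:
- (329,162): orange cap with a white body. Its scene pixel is (326,231), where the white pleats show. This is my choice.
- (392,218): brown cap, the used one.
- (348,106) and (234,122): pink look-alikes.
- (411,106): red look-alike.

Next I'll check the choice in a close crop.

```bash
python3 - <<'E'
from h import *
t=cv2.imread('pics/top0.png');s=cv2.imread('pics/scene0.png')
a=cv2.resize(t[130:270,180:430],None,fx=3.2,fy=3.2,interpolation=cv2.INTER_CUBIC)
b=cv2.resize(s[150:260,240:480],None,fx=3.3,fy=3.3,interpolation=cv2.INTER_CUBIC)
cv2.imwrite('pics/c_top.png',a);cv2.imwrite('pics/c_scene.png',b)
S=load('top0');C=load('scene0')
print('cart top',atz(S,329,162,79),atz(C,326.5,227,79))
print('cover top', atz(S,313,234,117),atz(C,326,178,117))
print('spigot',atz(S,222,206,142),atz(C,393,173,142))
E
```

```text
cart top [ 636.62606413 -116.56461448   79.        ] [ 649.81243393 -116.5418239    79.        ]
cover top [453.14325724 -74.95112056 117.        ] [491.09269727 -74.85440874 117.        ]
spigot [522.38429301 144.24451873 142.        ] [545.51858368 137.87515277 142.        ]
```

View pics/c_top.png

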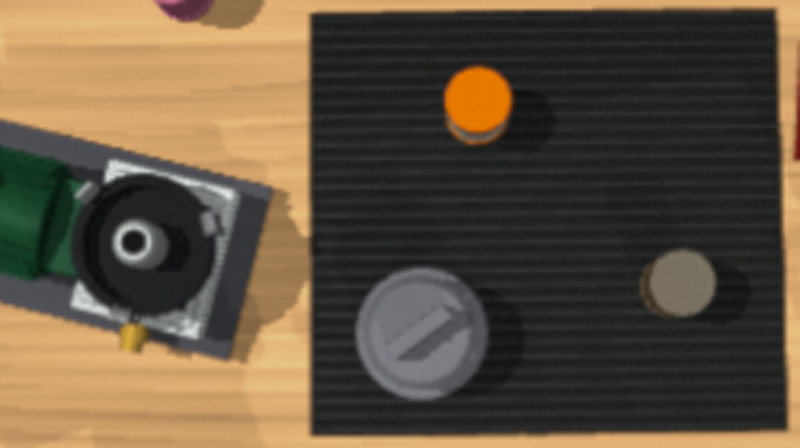

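View pics/c_scene.png

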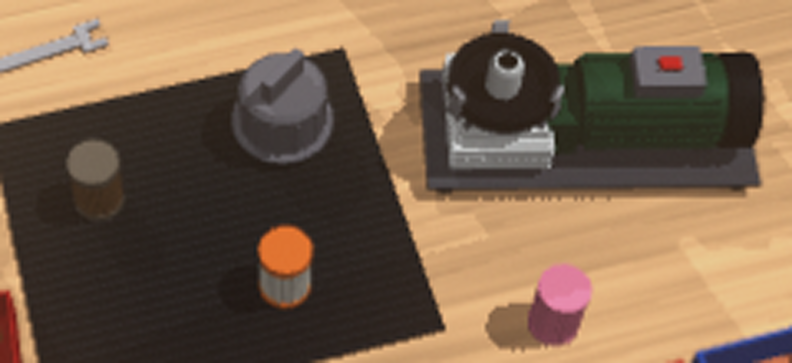

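```bash
python3 - <<'E'
from h import *
S=load('top0');C=load('scene0')
def tri(a,b):
    (o1,d1),(o2,d2)=ray(S,*a),ray(C,*b)
    d1=d1/np.linalg.norm(d1);d2=d2/np.linalg.norm(d2)
    A=np.stack([d1,-d2],1);t=np.linalg.lstsq(A,o2-o1,rcond=None)[0]
    p,q=o1+t[0]*d1,o2+t[1]*d2;return (p+q)/2,np.linalg.norm(p-q)
print('cart',atz(S,329.2,160.6,79),atz(C,326.3,225.4,79),tri((329.2,160.6),(326.3,225.4)))
print('spig',atz(S,221.2,205,142),atz(C,393.9,168.4,142),tri((221.2,205),(393.9,168.4)))
print('flange',atz(S,311.5,233.7,21))
# overlays
def ov(s,f,name,box,k):
    img=cv2.resize(s['pixels'][:,:,::-1].copy(),None,fx=k,fy=k,interpolation=cv2.INTER_CUBIC)
    s=dict(s);K=s['camera_matrix'].copy();K[:2]*=k;s['camera_matrix']=K
    for P,rad,c in f: outline(s,img,P,rad,c)
    x0,y0,x1,y1=[int(v*k) for v in box];cv2.imwrite('pics/'+name+'.png',img[y0:y1,x0:x1])
c=(639,-117);g=(454,-74);p=(525.5,145.5)
f=[((*c,79),26,(255,0,0)),((*c,3),26,(255,0,0)),((*g,21),54,(0,255,0)),((*g,16),54,(0,255,0)),((*p,142),13,(0,0,255)),((*p,115),46,(0,255,255)),((*p,107),18,(0,0,255))]
ov(S,f,'o_top',(180,130,430,270),3.2); ov(C,f,'o_scene',(240,150,480,260),3.3)
E
```

```text
cart [ 640.2376978  -117.11823697   79.        ] [ 644.00943096 -115.60801583   79.        ] (array([ 641.27748132, -116.0307647 ,   74.32156558]), np.float64(2.3503557609419743))
spig [524.83088044 146.21790364 142.        ] [528.79685604 146.98011071 142.        ] (array([525.37611567, 148.09900807, 136.74307675]), np.float64(1.521636904708513))
flange [455.02756215 -68.75365246  21.        ]
```

View pics/o_top.png

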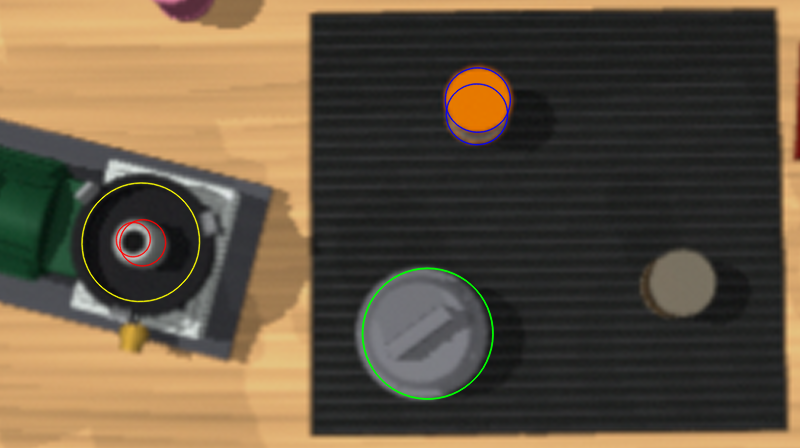

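View pics/o_scene.png

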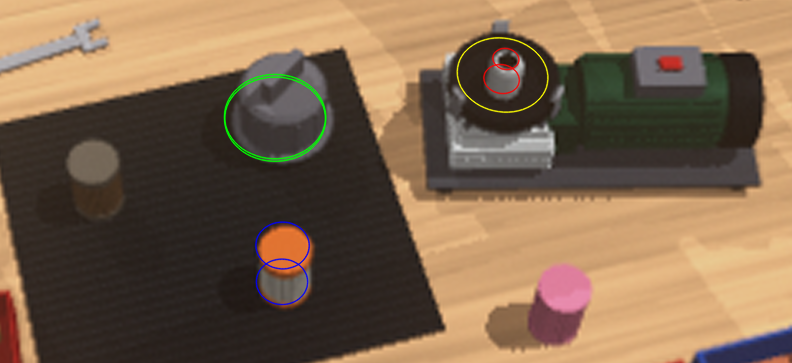

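The crop confirms the clean cartridge: orange cap at crop (478,99) and white pleats in the scene crop at (286,275). The used one is brown at crop (680,284).

First estimates:
- Cartridge at (641,-116).
- Spigot at (526,147).
- Cover at (455,-69), rib at about -53°.

I'll move over the cartridge and refine these with the wrist camera.

drive_tool:
  moves:
    - [[25, 25, 0], 6]
    - [[55, 55, 0], 13]
    - [[80, 85, 0], 20]
    - [[105, 110, 0], 27]
    - [[135, 140, 0], 34]
    - [[160, 170, 0], 41]
    - [[185, 195, 0], 48]
    - [[215, 225, 0], 55]

```text
time: 0.82
tool_pos: [433.5, -333.1, 253.2]
tcp_rot: [-180.0, 0.0, 76.7]
ft_force: [0.4, -1.0, -1.3]
finger_gap: 85.2
```

drive_tool:
  moves:
    - [[26, 26, 0], 3]
    - [[54, 54, 0], 4]
    - [[80, 82, 0], 4]
    - [[106, 108, 0], 4]
    - [[132, 136, 0], 4]
    - [[158, 164, 0], 4]
    - [[184, 191, 0], 4]
    - [[207, 217, 0], 4]

```text
time: 1.48
tool_pos: [641.1, -115.4, 252.8]
tcp_rot: [-180.0, -0.0, 80.4]
ft_force: [-1.1, -0.4, 0.2]
finger_gap: 85.3
```

drive_tool:
  moves:
    - [[0, 0, 0], 0]
    - [[0, 0, 0], 0]
    - [[0, 0, 0], 0]
    - [[0, 0, 0], 0]
    - [[0, 0, 0], 0]
    - [[0, 0, 0], 0]
    - [[0, 0, 0], 0]
    - [[0, 0, 0], 0]

```text
time: 2.15
tool_pos: [639.8, -118.0, 253.5]
tcp_rot: [180.0, 0.0, 80.3]
ft_force: [-0.4, -0.0, -0.7]
finger_gap: 85.5
```

```bash
python3 - <<'E'
from h import *
s=snap('wrist','w1');q=r.sense();print(q['time'],q['tool_pos'],q['tcp_rot'],q['ft_force'],s['xyz'],s['orientation'])
print(proj(s,(641,-116.5,79)),proj(s,(526,147,142)),proj(s,(455,-69,117)))
E
```

```text
2.2 [ 639.85399183 -117.76721472  253.48599727] [1.79985699e+02 6.02605422e-04 8.03211746e+01] [-0.36334037 -0.422393   -0.01625188] [650.45937796 -52.99782496 374.62019099] [ 1.64953243e+02 -4.57588465e-02 -9.69352559e+00]
(np.float64(320.0553993801692), np.float64(182.52933379376523)) (np.float64(62.2968284103743), np.float64(-181.19304111589005)) (np.float64(106.84546715763594), np.float64(174.627492917555))
```

View pics/w1.png

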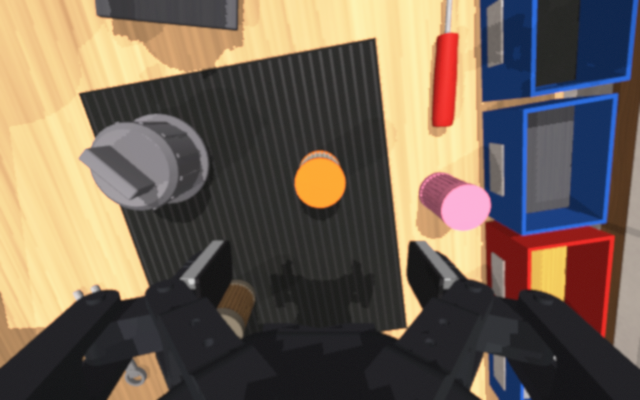

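The wrist picture puts the orange cap at (320,182), against a prediction of (320,182.5). The cartridge is therefore at (641,-116.5), so I'll descend.

drive_tool:
  moves:
    - [[1, 1, -25], 0]
    - [[1, 1, -55], 0]
    - [[1, 1, -85], 0]
    - [[1, 1, -115], 0]
    - [[1, 1, -140], 0]
    - [[1, 1, -165], 0]
    - [[1, 1, -180], 0]
    - [[1, 1, -187], 0]

```text
time: 2.87
tool_pos: [639.2, -115.9, 63.1]
tcp_rot: [-179.7, -0.0, 80.4]
ft_force: [-0.4, -0.3, -0.7]
finger_gap: 85.5
```

drive_tool:
  moves:
    - [[0, 0, 0], 0]
    - [[0, 0, 0], 0]
    - [[0, 0, 0], 0]
    - [[0, 0, 0], 0]
    - [[0, 0, 0], 0]
    - [[0, 0, 0], 0]
    - [[0, 0, 0], 0]
    - [[0, 0, 0], 0]
  fingers: 40
  squeeze: 45

```text
time: 3.53
tool_pos: [642.7, -116.8, 68.8]
tcp_rot: [179.8, 0.0, 80.4]
ft_force: [0.4, 0.2, 5.7]
finger_gap: 50.8
```

drive_tool:
  moves:
    - [[0, 0, 0], 0]
    - [[0, 0, 0], 0]
    - [[0, 0, 2], 0]
    - [[0, 0, 6], 0]
    - [[0, 0, 12], 0]
    - [[0, 0, 20], 0]
    - [[0, 0, 30], 0]
    - [[0, 0, 40], 0]

```text
time: 4.2
tool_pos: [641.0, -116.3, 107.4]
tcp_rot: [180.0, -0.0, 80.4]
ft_force: [-0.5, -0.4, -0.8]
finger_gap: 50.9
```

```bash
python3 - <<'E'
from h import *
s=snap('wrist','w2');q=r.sense();print(q['time'],q['tool_pos'],q['tcp_rot'],q['ft_force'],q['finger_gap'])
E
```

```text
4.25 [ 642.52442456 -116.69657098  110.29341602] [1.79780605e+02 1.94808730e-02 8.03597986e+01] [2.19050945 0.02270198 1.4699407 ] 50.868647884442645
```

View pics/w2.png

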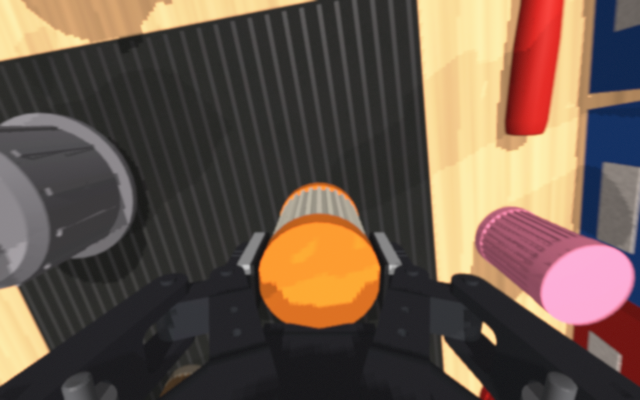

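```bash
python3 - <<'E'
from h import *
s=load('w2')
img=s['pixels'].astype(int)
m=((img[:,:,0]>180)&(img[:,:,1]>90)&(img[:,:,1]<200)&(img[:,:,2]<90)).astype(np.uint8)
m[:205]=0;m[:, :250]=0;m[:,390:]=0
ys,xs=np.nonzero(m);print(xs.min(),xs.max(),ys.min(),ys.max())
q=r.sense()
tcp=np.array([641.6,-115.8,106.3]); top=tcp[2]-63+76
# fixed cam offset from TCP: from starting pose
yaw=np.radians(80.36)
print('cam rel',np.array(s['xyz'])-tcp)
im=s['pixels'][:,:,::-1].copy()
for dx in (0,4,-4):
    c=tcp+[dx*np.cos(yaw),dx*np.sin(yaw),0];outline(s,im,(c[0],c[1],top),26,{0:(0,255,0),4:(255,0,0),-4:(0,0,255)}[dx])
cv2.imwrite('pics/w2o.png',cv2.resize(im[180:380,200:440],None,fx=3,fy=3))
E
```

```text
259 379 205 327
cam rel [ 10.07645588  64.4321562  122.19838267]
```

View pics/w2o.png

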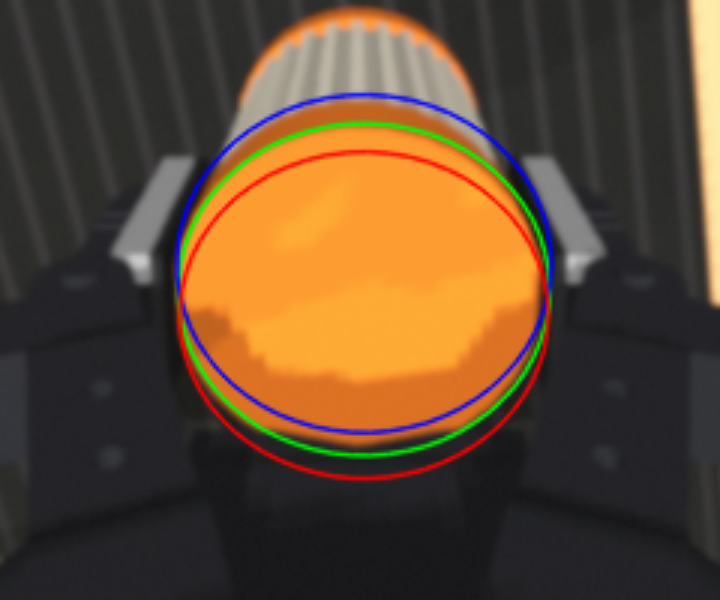

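The cartridge is held, gap 51 mm, and sits within about 1 mm of the tool axis: the green outline matches the cap at (320,270). I'll lift it and stop short of the pump to measure the spigot with the wrist camera.

drive_tool:
  moves:
    - [[0, 0, 30], 0]
    - [[0, 0, 65], 0]
    - [[-10, 15, 95], 0]
    - [[-30, 40, 115], 0]
    - [[-50, 70, 130], 0]
    - [[-72, 100, 145], 0]
    - [[-95, 130, 155], 0]
    - [[-115, 158, 164], 0]

```text
time: 4.92
tool_pos: [525.0, 43.0, 272.2]
tcp_rot: [179.9, -0.0, 80.4]
ft_force: [-0.0, 0.0, -0.9]
finger_gap: 50.7
```

drive_tool:
  moves:
    - [[-10, 14, 0], 0]
    - [[-15, 20, 0], 0]
    - [[-15, 20, 0], 0]
    - [[-15, 20, 0], 0]
    - [[-15, 20, 0], 0]
    - [[-15, 20, 0], 0]
    - [[-15, 20, 0], 0]
    - [[-15, 20, 0], 0]

```text
time: 5.58
tool_pos: [511.3, 61.0, 269.9]
tcp_rot: [-180.0, 0.0, 80.3]
ft_force: [-0.5, 0.7, -0.4]
finger_gap: 50.8
```

```bash
python3 - <<'E'
from h import *
s=snap('wrist','w3');q=r.sense();print(q['time'],q['tool_pos'],q['tcp_rot'],q['ft_force'],q['finger_gap'],s['xyz'])
print(proj(s,(526,147,142)))
E
```

```text
5.6333 [511.23651682  61.09271065 269.96553424] [-1.79966388e+02  8.36591943e-03  8.03036510e+01] [-0.15610069 -0.51949033 -1.14634329] 50.5032883268572 [522.09222274 125.90390106 390.95537526]
(np.float64(319.41010152502537), np.float64(90.90371178794246))
```

View pics/w3.png

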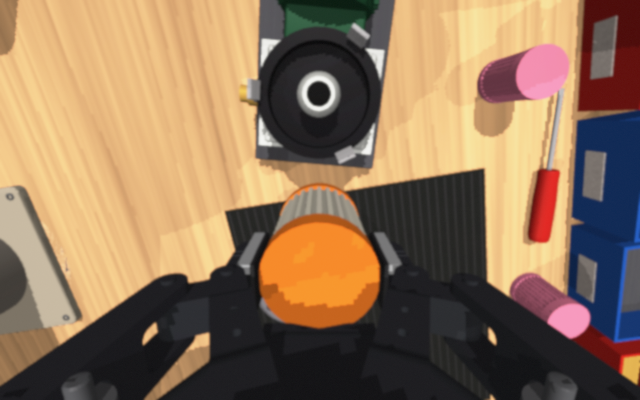

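```bash
cat >> h.py <<'E'
def ov(s,f,name,box,k):
    img=cv2.resize(s['pixels'][:,:,::-1].copy(),None,fx=k,fy=k,interpolation=cv2.INTER_CUBIC)
    s=dict(s);K=s['camera_matrix'].copy();K[:2]*=k;K[:2,2]+=(k-1)/2;s['camera_matrix']=K
    for P,rad,c in f: outline(s,img,P,rad,c)
    x0,y0,x1,y1=[int(v*k) for v in box];cv2.imwrite('pics/'+name+'.png',img[y0:y1,x0:x1])
E
python3 - <<'E'
from h import *
s=load('w3')
print(atz(s,318.5,93,142),atz(s,319,92,115))
p=(525.5,145.3)
ov(s,[((*p,142),13,(0,0,255)),((*p,115),46,(0,255,255)),((*p,135),18,(0,255,0))],'w3o',(240,20,400,170),4)
E
```

```text
[525.00632163 145.54981859 142.        ] [525.90638584 148.43807184 115.        ]
```

View pics/w3o.png

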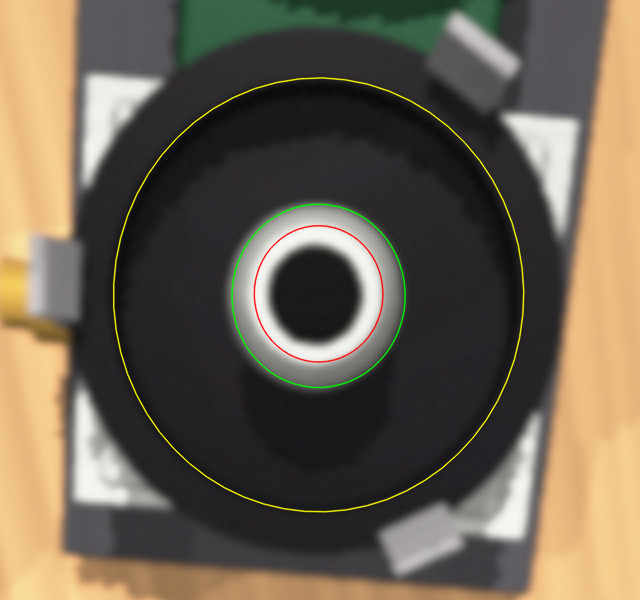

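The red, green and yellow circles land on the spigot's top edge, its shoulder and the pan rim, so the spigot is at (525.5,145.3). The sizes agree with z=142. Now I'll move over it and down to just above.

drive_tool:
  moves:
    - [[3, 18, 0], 0]
    - [[7, 40, 0], 0]
    - [[10, 60, 0], 0]
    - [[12, 74, 0], 0]
    - [[14, 82, -10], 0]
    - [[14, 84, -25], 0]
    - [[14, 84, -40], 0]
    - [[14, 84, -50], 0]

```text
time: 6.3
tool_pos: [524.4, 145.4, 217.8]
tcp_rot: [-179.9, 0.1, 80.4]
ft_force: [0.2, -0.5, -1.1]
finger_gap: 50.4
```

drive_tool:
  moves:
    - [[0, 0, 0], 0]
    - [[0, 0, 0], 0]
    - [[0, 0, 0], 0]
    - [[0, 0, 0], 0]
    - [[0, 0, 0], 0]
    - [[0, 0, 0], 0]
    - [[0, 0, 0], 0]
    - [[0, 0, 0], 0]

```text
time: 6.97
tool_pos: [525.2, 145.7, 220.6]
tcp_rot: [180.0, -0.0, 80.4]
ft_force: [-0.2, -0.2, -1.9]
finger_gap: 51.0
```

```bash
python3 - <<'E'
from h import *
s=snap('wrist','w4');c=snap('scene','s4');q=r.sense();print(q['time'],q['tool_pos'],q['tcp_rot'],q['ft_force'],q['finger_gap'],s['xyz'])
p=(525.5,145.3);t=q['tool_pos']
ov(s,[((*p,115),46,(0,255,255)),((*p,115),60,(0,255,255))],'w4o',(200,150,440,350),3)
ov(load('s4'),[],'s4o',(350,120,480,230),5)
E
```

```text
7.0667 [525.06081897 145.68961143 220.42543227] [ 1.79990010e+02 -4.02165197e-03  8.03592636e+01] [-0.06190561 -0.24847828 -0.84546599] 50.89908063132603 [535.74410978 210.62683928 341.71167176]
```

View pics/w4o.png

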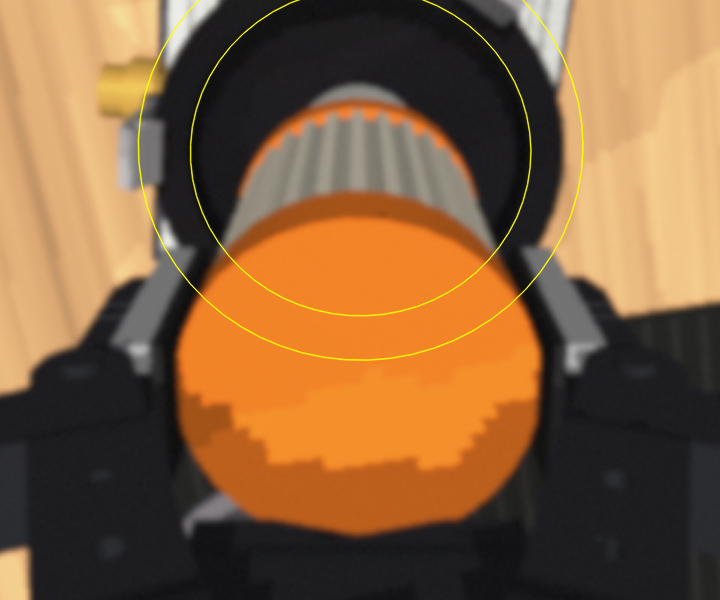

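View pics/s4o.png

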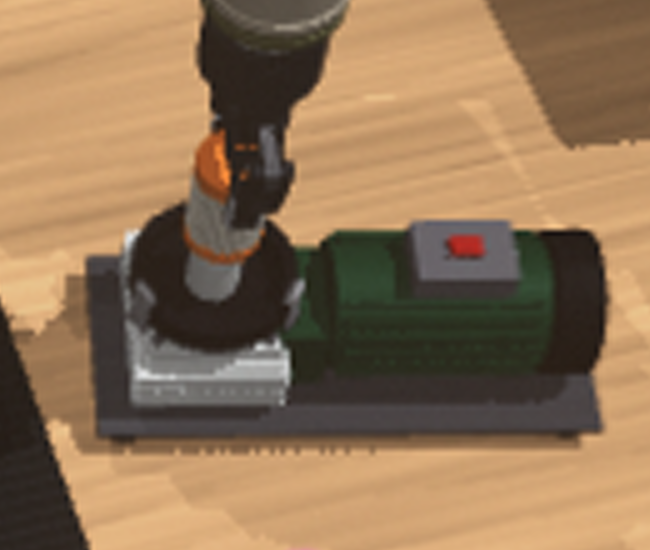

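Both pictures show the cartridge upright right above the spigot. Now I'll descend gently and watch the force.

drive_tool:
  moves:
    - [[0, 0, -3], 0]
    - [[0, 0, -6], 0]
    - [[0, 0, -9], 0]
    - [[0, 0, -12], 0]
    - [[0, 0, -15], 0]
    - [[0, 0, -18], 0]
    - [[0, 0, -21], 0]
    - [[0, 0, -24], 0]

```text
time: 7.73
tool_pos: [525.0, 145.7, 195.9]
tcp_rot: [-180.0, 0.0, 80.4]
ft_force: [0.5, 0.1, -1.4]
finger_gap: 50.6
```

drive_tool:
  moves:
    - [[0, 0, -1], 0]
    - [[0, 0, -2], 0]
    - [[0, 0, -3], 0]
    - [[0, 0, -4], 0]
    - [[0, 0, -5], 0]
    - [[0, 0, -6], 0]
    - [[0, 0, -6], 0]
    - [[0, 0, -6], 0]

```text
time: 8.4
tool_pos: [525.0, 145.7, 190.2]
tcp_rot: [-180.0, 0.0, 80.4]
ft_force: [0.4, 0.9, -0.8]
finger_gap: 50.9
```

The bottom is about 15 mm down the spigot with no side force. I'll keep going.

drive_tool:
  moves:
    - [[0, 0, -3], 0]
    - [[0, 0, -6], 0]
    - [[0, 0, -9], 0]
    - [[0, 0, -12], 0]
    - [[0, 0, -15], 0]
    - [[0, 0, -18], 0]
    - [[0, 0, -20], 0]
    - [[0, 0, -21], 0]

```text
time: 9.07
tool_pos: [524.8, 145.6, 168.7]
tcp_rot: [-180.0, 0.0, 80.4]
ft_force: [0.1, -0.5, -0.5]
finger_gap: 50.8
```

drive_tool:
  moves:
    - [[0, 0, -1], 0]
    - [[0, 0, -2], 0]
    - [[0, 0, -3], 0]
    - [[0, 0, -4], 0]
    - [[0, 0, -5], 0]
    - [[0, 0, -6], 0]
    - [[0, 0, -7], 0]
    - [[0, 0, -7], 0]

```text
time: 9.73
tool_pos: [525.3, 145.8, 165.7]
tcp_rot: [179.9, -0.0, 80.4]
ft_force: [-12.9, -2.2, 23.2]
finger_gap: 50.6
```

Firm contact at TCP z 165.7 with 23 N, which is about the expected seat height. I'll relax and let go a little, then check that it is home.

drive_tool:
  moves:
    - [[0, 0, 2], 0]
    - [[0, 0, 3], 0]
    - [[0, 0, 3], 0]
    - [[0, 0, 3], 0]
    - [[0, 0, 3], 0]
    - [[0, 0, 3], 0]
    - [[0, 0, 3], 0]
    - [[0, 0, 3], 0]

```text
time: 10.4
tool_pos: [525.4, 145.8, 165.8]
tcp_rot: [180.0, -0.0, 80.4]
ft_force: [-2.0, 0.1, 4.8]
finger_gap: 50.7
```

drive_tool:
  moves:
    - [[0, 0, 0], 0]
    - [[0, 0, 0], 0]
    - [[0, 0, 0], 0]
    - [[0, 0, 0], 0]
    - [[0, 0, 0], 0]
    - [[0, 0, 0], 0]
    - [[0, 0, 0], 0]
    - [[0, 0, 0], 0]
  fingers: 64

```text
time: 11.07
tool_pos: [525.0, 145.7, 165.3]
tcp_rot: [-180.0, 0.0, 80.4]
ft_force: [-0.5, 0.9, -0.2]
finger_gap: 64.2
```

drive_tool:
  moves:
    - [[0, 0, 5], 0]
    - [[0, 0, 15], 0]
    - [[0, 0, 30], 0]
    - [[0, 0, 50], 0]
    - [[0, 0, 70], 0]
    - [[0, 0, 90], 0]
    - [[0, 0, 105], 0]
    - [[0, 0, 110], 0]

```text
time: 11.73
tool_pos: [526.4, 146.0, 279.8]
tcp_rot: [179.7, -0.1, 80.4]
ft_force: [0.1, 0.8, 0.9]
finger_gap: 63.9
```

drive_tool:
  moves:
    - [[-5, -30, 0], 0]
    - [[-10, -60, 0], 0]
    - [[-14, -85, 0], 0]
    - [[-14, -85, 0], 0]
    - [[-14, -85, 0], 0]
    - [[-14, -85, 0], 0]
    - [[-14, -85, 0], 0]
    - [[-14, -85, 0], 0]

```text
time: 12.4
tool_pos: [511.0, 61.5, 275.2]
tcp_rot: [-180.0, -0.0, 80.4]
ft_force: [-0.2, 0.3, -0.8]
finger_gap: 64.1
```

```bash
python3 - <<'E'
from h import *
s=snap('wrist','w5');c=snap('scene','s5');q=r.sense();print(q['time'],q['tool_pos'],q['tcp_rot'],q['ft_force'],q['finger_gap'],s['xyz'])
p=(525.5,145.3)
ov(s,[((*p,115),46,(0,255,255)),((*p,176),26,(255,0,0)),((*p,184),26,(0,255,0))],'w5o',(220,20,420,170),4)
p=(525.5,148)
ov(c,[((*p,115),46,(0,255,255)),((*p,176),26,(255,0,0)),((*p,184),26,(0,255,0))],'s5o',(350,120,480,230),5)
E
```

```text
12.5 [511.04931813  61.42353724 275.19745806] [-1.79987087e+02 -3.96974169e-03  8.04264715e+01] [-0.11211613 -0.29352476  0.56533481] 63.88854525801653 [521.65472834 126.48377672 396.29935507]
```

View pics/w5o.png

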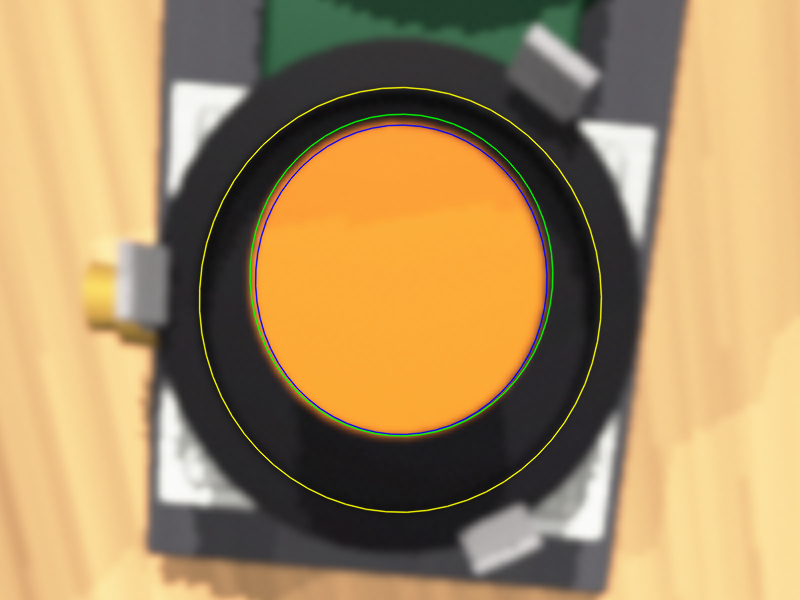

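View pics/s5o.png

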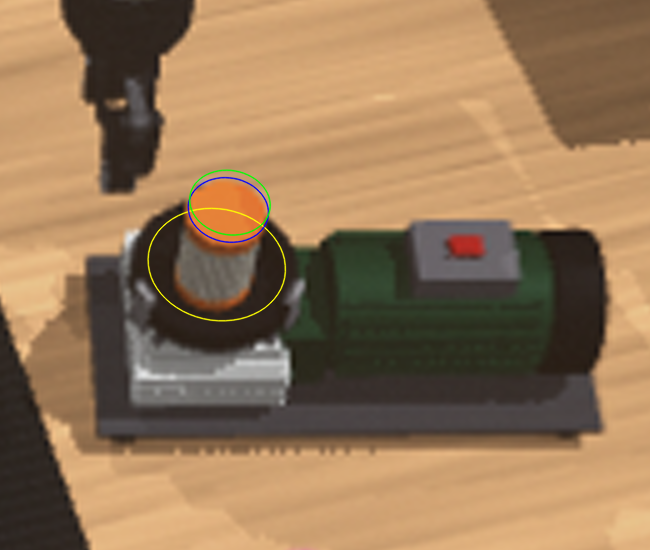

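The cartridge is home. In the wrist view the cap fits the z≈176 circle centred on the pan, and in the scene view its bottom cap stands on the pan floor. Next is the cover: I'll hover over it and turn to the rib.

drive_tool:
  moves:
    - [[-7, -17, 0], 6]
    - [[-15, -35, 0], 12]
    - [[-23, -54, 0], 18]
    - [[-31, -72, 0], 24]
    - [[-39, -90, 0], 30]
    - [[-46, -108, 0], 36]
    - [[-53, -122, 0], 42]
    - [[-57, -130, 0], 47]
  fingers: 60

```text
time: 13.17
tool_pos: [453.5, -70.3, 275.3]
tcp_rot: [-180.0, 0.0, 127.7]
ft_force: [-0.4, -0.3, 0.8]
finger_gap: 59.9
```

drive_tool:
  moves:
    - [[0, 0, 0], 0]
    - [[0, 0, 0], 0]
    - [[0, 0, 0], 0]
    - [[0, 0, 0], 0]
    - [[0, 0, 0], 0]
    - [[0, 0, 0], 0]
    - [[0, 0, 0], 0]
    - [[0, 0, 0], 0]

```text
time: 13.83
tool_pos: [454.1, -69.1, 275.3]
tcp_rot: [-180.0, -0.0, 127.4]
ft_force: [-0.9, 0.7, 0.5]
finger_gap: 60.0
```

```bash
python3 - <<'E'
from h import *
s=snap('wrist','w6');q=r.sense();print(q['time'],q['tool_pos'],q['tcp_rot'],q['ft_force'],q['finger_gap'],s['xyz'])
p=(455,-69)
ov(s,[((*p,16),54,(0,255,255)),((*p,21),54,(0,255,0))],'w6o',(200,50,440,250),3.3)
E
```

```text
13.8833 [454.07129043 -69.16876229 275.28823109] [-1.79998367e+02 -1.12874898e-03  1.27360810e+02] [-0.13705874  1.9066316   0.52978729] 59.745668916410835 [414.00426057 -16.67861709 396.35371772]
```

View pics/w6o.png

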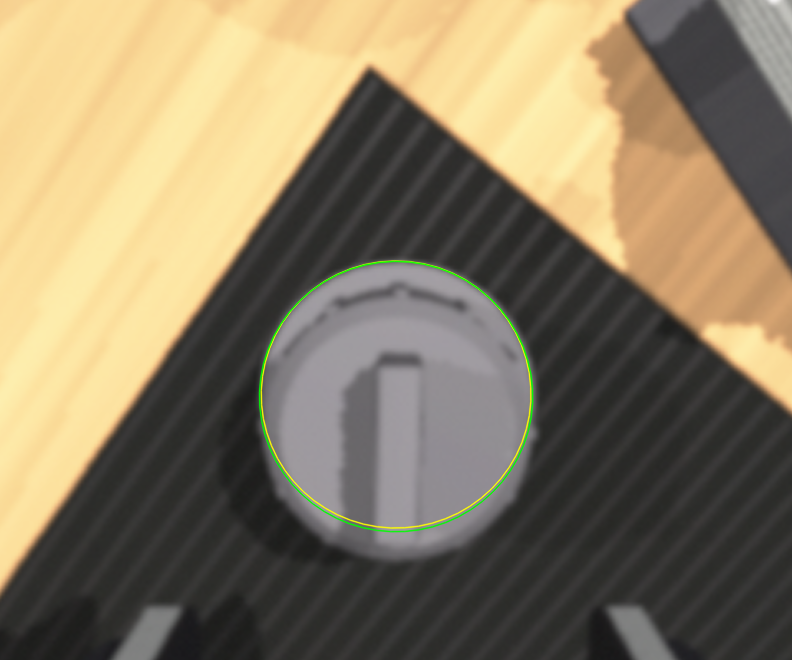

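```bash
python3 - <<'E'
from h import *
s=load('w6')
f=lambda u,v,z:atz(s,200+u/3.3-.35,50+v/3.3-.35,z)
a,b=f(400,365,117),f(397.5,537,117);print(a,b,(a+b)/2,np.hypot(*(a-b)[:2]),np.degrees(np.arctan2(*(a-b)[1::-1])))
y=np.radians(127.36);p=(a+b)/2
pts=[]
for dx in(-28,28):
  for dy in (-7,7): pts.append(proj(s,(455+dx*np.cos(y)-dy*np.sin(y),-69+dx*np.sin(y)+dy*np.cos(y),117)))
print([((u-200+.35)*3.3,(v-50+.35)*3.3) for u,v in pts])
E
```

```text
[439.06428007 -46.38899616 117.        ] [470.49651732 -88.66603416 117.        ] [454.78039869 -67.52751516 117.        ] 52.681433926350316 126.63015630665403
[(np.float64(419.07446038468214), np.float64(546.2059736661201)), (np.float64(373.4022499957932), np.float64(546.205928739219)), (np.float64(420.40755671137015), np.float64(363.7747697502521)), (np.float64(372.3582008253849), np.float64(363.7727219915666))]
```

The flange fits (455,-69) and the rib is within 1° of the tool's x axis. I'll descend on the rib.

drive_tool:
  moves:
    - [[1, 0, -25], 0]
    - [[1, 0, -55], 0]
    - [[1, 0, -85], 0]
    - [[1, 0, -110], 0]
    - [[1, 0, -130], 0]
    - [[1, 0, -148], 0]
    - [[1, 0, -159], 0]
    - [[1, 0, -163], 0]

```text
time: 14.55
tool_pos: [453.8, -69.0, 110.3]
tcp_rot: [-179.9, -0.1, 127.3]
ft_force: [-0.4, 0.4, -0.7]
finger_gap: 59.8
```

drive_tool:
  moves:
    - [[0, 0, 0], 0]
    - [[0, 0, 0], 0]
    - [[0, 0, 0], 0]
    - [[0, 0, 0], 0]
    - [[0, 0, 0], 0]
    - [[0, 0, 0], 0]
    - [[0, 0, 0], 0]
    - [[0, 0, 0], 0]
  fingers: 4
  squeeze: 90

```text
time: 15.22
tool_pos: [456.4, -69.7, 114.0]
tcp_rot: [179.9, 0.1, 127.4]
ft_force: [0.5, 0.4, 7.0]
finger_gap: 12.5
```

drive_tool:
  moves:
    - [[0, 0, 0], 0]
    - [[0, 0, 0], 0]
    - [[0, 0, 0], 0]
    - [[0, 0, 0], 0]
    - [[0, 0, 0], 0]
    - [[0, 0, 0], 0]
    - [[0, 0, 0], 0]
    - [[0, 0, 0], 0]

```text
time: 15.88
tool_pos: [456.4, -69.7, 114.0]
tcp_rot: [179.9, 0.2, 127.4]
ft_force: [0.5, -0.0, 5.3]
finger_gap: 12.5
```

drive_tool:
  moves:
    - [[0, 0, 3], 0]
    - [[0, 0, 8], 0]
    - [[0, 0, 16], 0]
    - [[0, 0, 26], 0]
    - [[0, 0, 38], 0]
    - [[0, 0, 50], 0]
    - [[0, 0, 60], 0]
    - [[0, 0, 65], 0]

```text
time: 16.55
tool_pos: [456.1, -69.6, 179.9]
tcp_rot: [179.9, 0.1, 127.4]
ft_force: [1.0, 0.4, -1.4]
finger_gap: 12.6
```

drive_tool:
  moves:
    - [[0, 0, 20], 0]
    - [[0, 0, 50], 0]
    - [[0, 0, 80], 0]
    - [[0, 0, 110], 0]
    - [[0, 0, 130], 0]
    - [[0, 0, 145], 0]
    - [[0, 0, 150], 0]
    - [[0, 0, 150], 0]

```text
time: 17.22
tool_pos: [455.6, -69.5, 328.9]
tcp_rot: [179.9, 0.1, 127.4]
ft_force: [0.2, -0.3, -1.2]
finger_gap: 12.3
```

```bash
python3 - <<'E'
from h import *
s=snap('wrist','w7');c=snap('scene','s7');q=r.sense();print(q['time'],q['tool_pos'],q['tcp_rot'],q['ft_force'],q['finger_gap'],s['xyz'])
t=q['tool_pos']
ov(s,[((t[0],t[1],t[2]-110+18),54,(0,255,0)),((t[0],t[1],t[2]-110+13),54,(0,255,255))],'w7o',(180,100,460,330),2.8)
ov(c,[],'s7o',(220,60,480,230),3)
E
```

```text
17.3167 [454.70682797 -69.25883612 326.23722057] [-1.79952070e+02 -5.80131973e-02  1.27358416e+02] [ 0.16862871 -0.65124121 -0.85109784] 12.627694300138025 [415.20034314 -16.96154339 449.89192404]
```

View pics/w7o.png

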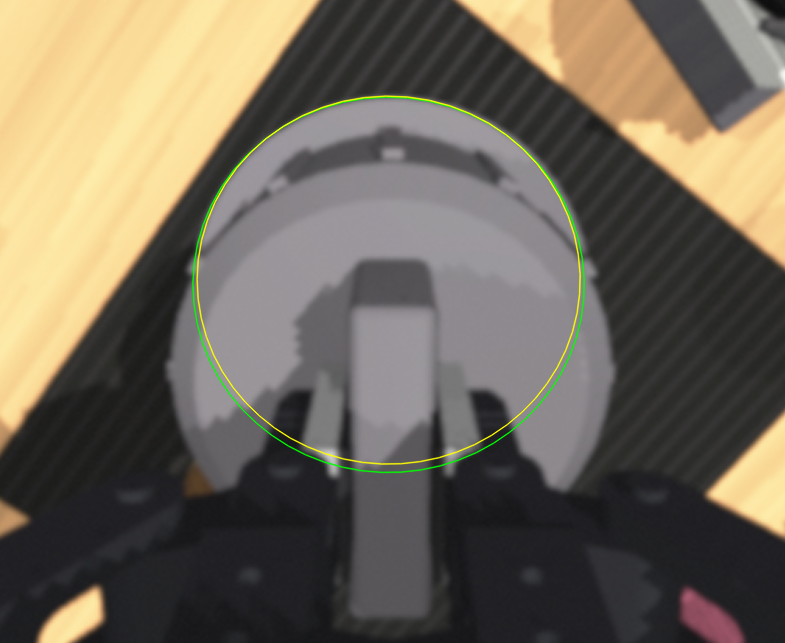

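View pics/s7o.png

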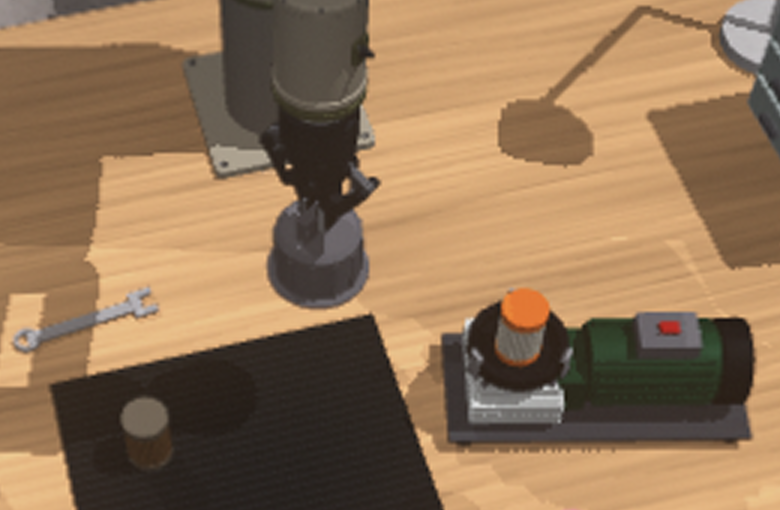

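The cover hangs level and on the tool axis, with the flange outline at crop centre (388,280) concentric to about 1 mm. I'll carry it over the pan by (70,214.5).

drive_tool:
  moves:
    - [[5, 15, 0], 0]
    - [[14, 44, 0], 0]
    - [[24, 74, 0], 0]
    - [[34, 105, 0], 0]
    - [[45, 137, 0], 0]
    - [[55, 169, 0], 0]
    - [[64, 197, 0], 0]
    - [[70, 214.5, 0], 0]

```text
time: 17.98
tool_pos: [524.5, 147.9, 324.8]
tcp_rot: [-179.8, -0.1, 127.5]
ft_force: [0.7, -0.5, -2.1]
finger_gap: 12.2
```

drive_tool:
  moves:
    - [[0, 0, 0], 0]
    - [[0, 0, 0], 0]
    - [[0, 0, -5], 0]
    - [[0, 0, -10], 0]
    - [[0, 0, -15], 0]
    - [[0, 0, -20], 0]
    - [[0, 0, -22], 0]
    - [[0, 0, -22], 0]

```text
time: 18.65
tool_pos: [524.6, 144.7, 304.3]
tcp_rot: [-179.9, -0.0, 127.3]
ft_force: [-0.6, -0.1, -1.6]
finger_gap: 12.2
```

```bash
python3 - <<'E'
from h import *
s=snap('wrist','w8');c=snap('scene','s8');q=r.sense();print(q['time'],q['tool_pos'],q['tcp_rot'],q['ft_force'],q['finger_gap'],s['xyz'])
t=q['tool_pos'];p=(525.5,145.3)
ov(s,[((t[0],t[1],t[2]-110+18),54,(0,255,0)),((*p,115),46,(0,255,255))],'w8o',(160,0,480,300),2)
ov(c,[],'s8o',(330,60,500,230),3.5)
E
```

```text
18.75 [524.99785207 144.94298953 305.32829844] [1.79999803e+02 6.80703680e-04 1.27337019e+02] [-0.72911419  0.30842283 -0.74118824] 12.14905944754128 [484.72214211 197.1509485  425.43419363]
```

View pics/w8o.png

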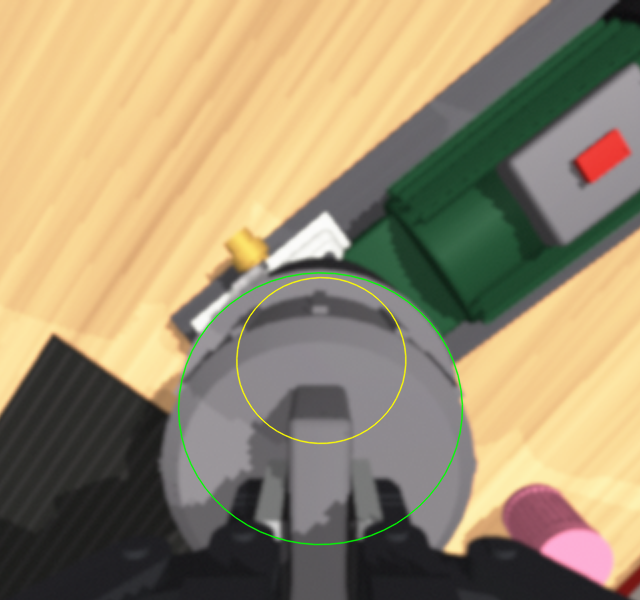

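View pics/s8o.png

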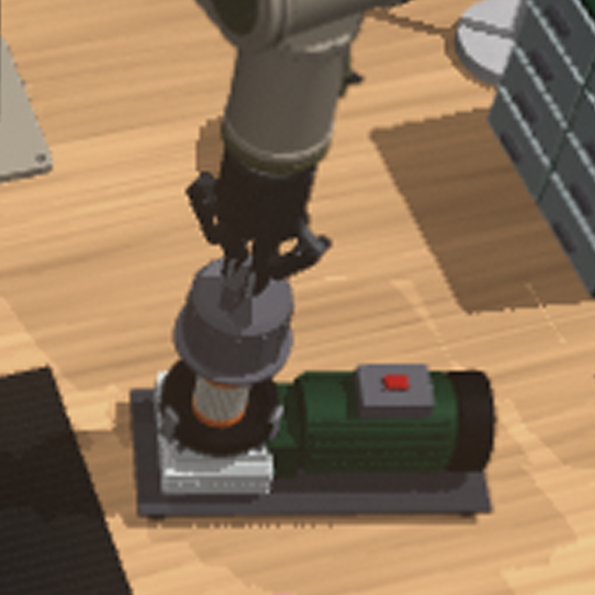

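The cover is centred over the pan. I'll lower it round the cartridge to just above the rim.

drive_tool:
  moves:
    - [[0.3, 0.5, -6], 0]
    - [[0.3, 0.5, -15], 0]
    - [[0.3, 0.5, -24], 0]
    - [[0.3, 0.5, -34], 0]
    - [[0.3, 0.5, -44], 0]
    - [[0.3, 0.5, -54], 0]
    - [[0.3, 0.5, -62], 0]
    - [[0.3, 0.5, -66], 0]

```text
time: 19.42
tool_pos: [524.5, 145.6, 237.2]
tcp_rot: [-179.9, -0.1, 127.4]
ft_force: [0.0, 0.2, -1.8]
finger_gap: 12.7
```

drive_tool:
  moves:
    - [[0, 0, 0], 0]
    - [[0, 0, 0], 0]
    - [[0, 0, 0], 0]
    - [[0, 0, 0], 0]
    - [[0, 0, 0], 0]
    - [[0, 0, 0], 0]
    - [[0, 0, 0], 0]
    - [[0, 0, 0], 0]

```text
time: 20.08
tool_pos: [525.4, 145.7, 239.4]
tcp_rot: [180.0, 0.0, 127.4]
ft_force: [-0.4, -0.3, -2.2]
finger_gap: 12.5
```

```bash
python3 - <<'E'
from h import *
s=snap('wrist','w9');c=snap('scene','s9');t9=snap('top','t9');q=r.sense();print(q['time'],q['tool_pos'],q['tcp_rot'],q['ft_force'],q['finger_gap'],s['xyz'])
ov(s,[],'w9o',(160,100,480,320),2.5)
ov(c,[],'s9o',(350,100,480,230),4.5)
ov(t9,[],'t9o',(170,150,280,260),5)
E
```

```text
20.2333 [525.31347492 145.66862867 239.30601249] [-1.79998087e+02  3.77655097e-04  1.27360535e+02] [ 0.29859184  0.31455231 -1.66722915] 12.326715043852843 [485.2652954  198.11544004 360.53615965]
```

View pics/w9o.png

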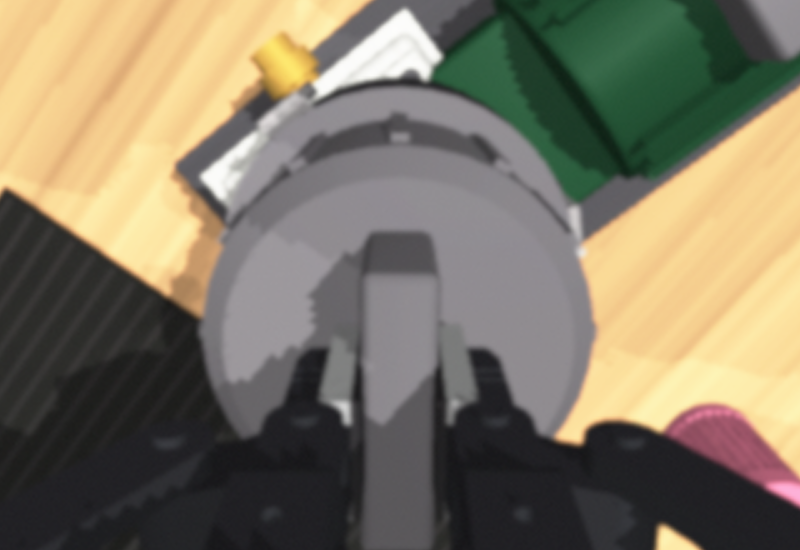

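View pics/s9o.png

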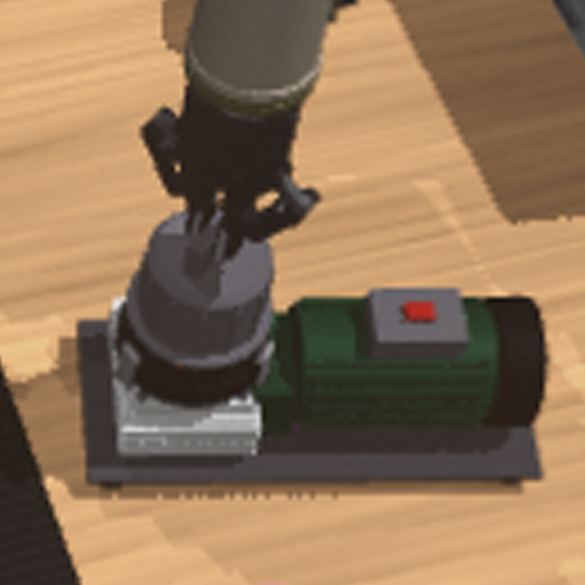

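The cover is round the cartridge with no contact, its flange just above the catches. Now a slow descent.

drive_tool:
  moves:
    - [[0, 0, -1], 0]
    - [[0, 0, -2], 0]
    - [[0, 0, -3], 0]
    - [[0, 0, -4], 0]
    - [[0, 0, -5], 0]
    - [[0, 0, -6], 0]
    - [[0, 0, -7], 0]
    - [[0, 0, -8], 0]

```text
time: 20.9
tool_pos: [525.3, 145.7, 231.2]
tcp_rot: [-180.0, -0.0, 127.4]
ft_force: [-0.3, 0.5, -1.6]
finger_gap: 12.8
```

drive_tool:
  moves:
    - [[0, 0, -0.5], 0]
    - [[0, 0, -1], 0]
    - [[0, 0, -1.5], 0]
    - [[0, 0, -2], 0]
    - [[0, 0, -2.5], 0]
    - [[0, 0, -3], 0]
    - [[0, 0, -3.5], 0]
    - [[0, 0, -4], 0]

```text
time: 21.57
tool_pos: [525.3, 145.7, 227.3]
tcp_rot: [-180.0, 0.0, 127.4]
ft_force: [0.8, -0.7, -1.7]
finger_gap: 12.1
```

drive_tool:
  moves:
    - [[0, 0, -0.5], 0]
    - [[0, 0, -1], 0]
    - [[0, 0, -1.5], 0]
    - [[0, 0, -2], 0]
    - [[0, 0, -2.5], 0]
    - [[0, 0, -3], 0]
    - [[0, 0, -3.5], 0]
    - [[0, 0, -4], 0]

```text
time: 22.23
tool_pos: [525.6, 145.6, 223.7]
tcp_rot: [180.0, 0.0, 127.4]
ft_force: [-0.6, -1.6, 2.1]
finger_gap: 12.6
```

drive_tool:
  moves:
    - [[0, 0, -0.5], 0]
    - [[0, 0, -1], 0]
    - [[0, 0, -1.5], 0]
    - [[0, 0, -2], 0]
    - [[0, 0, -2.5], 0]
    - [[0, 0, -3], 0]
    - [[0, 0, -3], 0]
    - [[0, 0, -3], 0]

```text
time: 22.9
tool_pos: [525.9, 145.9, 221.4]
tcp_rot: [179.9, 0.0, 127.4]
ft_force: [-1.0, 0.2, 7.0]
finger_gap: 12.4
```

Resistance starts near z 225 and reaches 9 N net at 221.4, as the catch slopes should. Pressing on.

drive_tool:
  moves:
    - [[0, 0, -0.5], 0]
    - [[0, 0, -1], 0]
    - [[0, 0, -1.5], 0]
    - [[0, 0, -2], 0]
    - [[0, 0, -2.5], 0]
    - [[0, 0, -3], 0]
    - [[0, 0, -3], 0]
    - [[0, 0, -3], 0]

```text
time: 23.57
tool_pos: [525.3, 145.7, 217.2]
tcp_rot: [180.0, -0.0, 127.4]
ft_force: [0.8, -0.3, 0.6]
finger_gap: 12.7
```

drive_tool:
  moves:
    - [[0, 0, -0.5], 0]
    - [[0, 0, -1], 0]
    - [[0, 0, -1.5], 0]
    - [[0, 0, -2], 0]
    - [[0, 0, -2.5], 0]
    - [[0, 0, -3], 0]
    - [[0, 0, -3.5], 0]
    - [[0, 0, -4], 0]

```text
time: 24.23
tool_pos: [525.2, 145.8, 213.1]
tcp_rot: [-180.0, -0.0, 127.4]
ft_force: [-3.0, -0.1, 1.9]
finger_gap: 12.3
```

The force dropped, so the slopes are passed. Now I'll press to the seat.

drive_tool:
  moves:
    - [[0, 0, -0.5], 0]
    - [[0, 0, -1], 0]
    - [[0, 0, -1.5], 0]
    - [[0, 0, -2], 0]
    - [[0, 0, -2.5], 0]
    - [[0, 0, -3], 0]
    - [[0, 0, -3], 0]
    - [[0, 0, -3], 0]
  squeeze: 110

```text
time: 24.9
tool_pos: [525.3, 145.9, 213.1]
tcp_rot: [179.9, 0.0, 127.4]
ft_force: [-11.4, -1.1, 18.2]
finger_gap: 11.4
```

drive_tool:
  moves:
    - [[0, 0, -0.5], 0]
    - [[0, 0, -1], 0]
    - [[0, 0, -1], 0]
    - [[0, 0, -1], 0]
    - [[0, 0, -1], 0]
    - [[0, 0, -1], 0]
    - [[0, 0, -1], 0]
    - [[0, 0, -1], 0]

```text
time: 25.57
tool_pos: [525.3, 145.9, 213.1]
tcp_rot: [179.9, 0.0, 127.4]
ft_force: [-15.7, -1.8, 23.3]
finger_gap: 12.0
```

```bash
python3 - <<'E'
from h import *
s=snap('wrist','w10');c=snap('scene','s10');t9=snap('top','t10');q=r.sense();print(q['time'],q['tool_pos'],q['tcp_rot'],q['ft_force'],q['finger_gap'],q['wrist_torque'])
ov(s,[],'w10o',(160,100,480,320),2.5)
ov(c,[],'s10o',(350,100,480,230),4.5)
ov(t9,[],'t10o',(170,150,280,260),5)
E
```

```text
25.7167 [525.33046671 145.88486184 213.09082989] [1.79919310e+02 3.97421583e-02 1.27377255e+02] [-15.18733835  -1.56379754  24.70514417] 11.827843246860903 [-0.54869128  2.63320641 -0.0856657 ]
```

View pics/w10o.png

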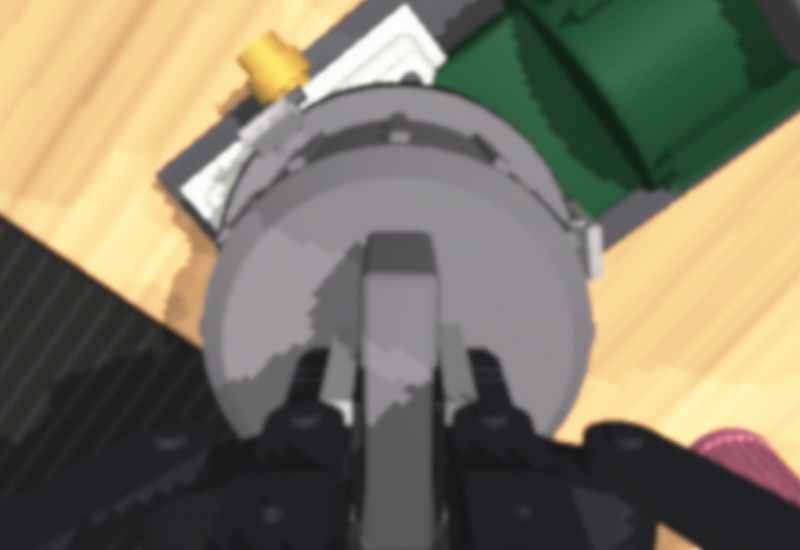

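View pics/s10o.png

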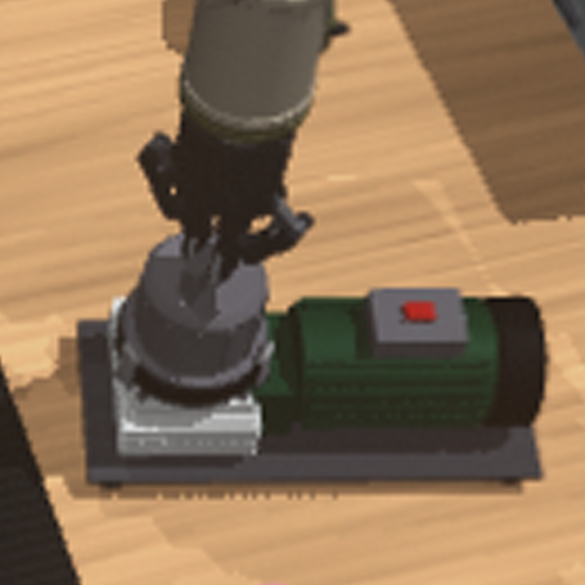

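It is hard on the seat: z stays at 213.1 mm while the force builds to 24 N, 12 mm below first contact, as specified. I'll take off the -15 N side load and firm the push slightly.

drive_tool:
  moves:
    - [[-0.5, 0, 0], 0]
    - [[-1, 0, -0.3], 0]
    - [[-1.5, 0, -0.6], 0]
    - [[-2, 0, -1], 0]
    - [[-2, 0, -1], 0]
    - [[-2, 0, -1], 0]
    - [[-2, 0, -1], 0]
    - [[-2, 0, -1], 0]

```text
time: 26.38
tool_pos: [525.1, 145.8, 213.0]
tcp_rot: [179.7, 0.2, 127.4]
ft_force: [-8.1, -1.9, 23.3]
finger_gap: 12.1
```

drive_tool:
  moves:
    - [[0, 0, 0], 0]
    - [[0, 0, 0], 0]
    - [[0, 0, 0], 0]
    - [[0, 0, 0], 0]
    - [[0, 0, 0], 0]
    - [[0, 0, 0], 0]
    - [[0, 0, 0], 0]
    - [[0, 0, 0], 0]

```text
time: 27.05
tool_pos: [525.1, 145.8, 213.0]
tcp_rot: [179.7, 0.2, 127.4]
ft_force: [-7.8, -2.1, 23.0]
finger_gap: 12.0
```

```bash
python3 - <<'E'
from h import *
s=snap('wrist','w11');t9=snap('top','t11');q=r.sense();print(q['time'],q['tool_pos'],q['tcp_rot'],q['ft_force'],q['finger_gap'],q['wrist_torque'])
p=(525.4,145.5)
ov(s,[((*p,120),54,(0,255,0))],'w11o',(160,100,480,320),2.5)
cv2.imwrite('pics/t11f.png',t9['pixels'][:,:,::-1])
E
```

```text
27.15 [525.05757186 145.84151687 213.01775427] [1.79708684e+02 1.73781310e-01 1.27358168e+02] [-7.79275713 -2.32358393 23.30101124] 12.051989300850288 [-0.49146518  1.46761257 -0.12524337]
```

View pics/w11o.png

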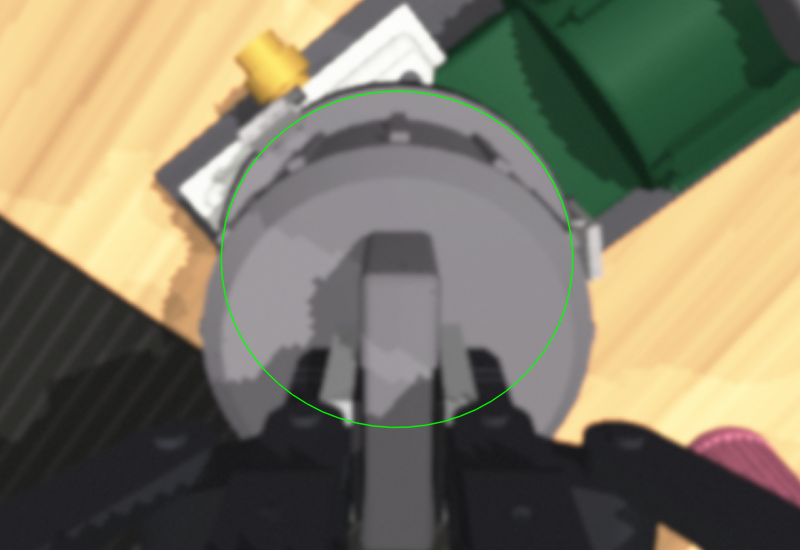

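View pics/t11f.png

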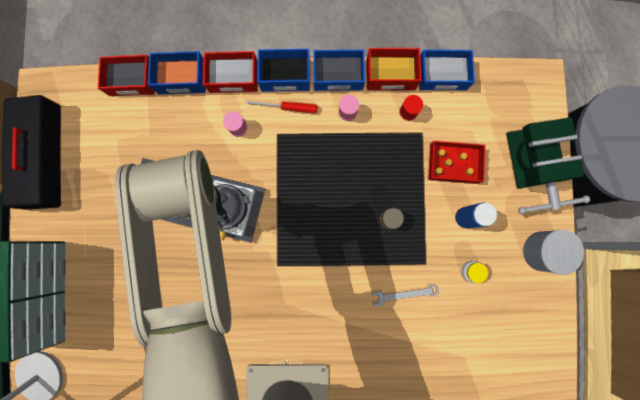

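drive_tool:
  moves:
    - [[0.3, 0, -0.4], 0]
    - [[0.6, 0, -0.8], 0]
    - [[0.8, 0, -1.2], 0]
    - [[0.8, 0, -1.6], 0]
    - [[0.8, 0, -1.6], 0]
    - [[0.8, 0, -1.6], 0]
    - [[0.8, 0, -1.6], 0]
    - [[0.8, 0, -1.6], 0]

```text
time: 27.82
tool_pos: [525.2, 145.9, 213.0]
tcp_rot: [179.8, 0.1, 127.4]
ft_force: [-18.4, -3.9, 37.4]
finger_gap: 12.0
```

```bash
python3 - <<'E'
from h import *
s=snap('wrist','w12');c=snap('scene','s12');q=r.sense();print(q['time'],q['tool_pos'],q['tcp_rot'],q['ft_force'],q['finger_gap'],q['wrist_torque'])
a=cv2.resize(s['pixels'][110:230,220:420,::-1],None,fx=3.9,fy=3.9,interpolation=cv2.INTER_CUBIC);cv2.imwrite('pics/w12o.png',a)
a=cv2.resize(c['pixels'][150:205,365:425,::-1],None,fx=10,fy=10,interpolation=cv2.INTER_CUBIC);cv2.imwrite('pics/s12o.png',a)
E
```

```text
27.9167 [525.17726237 145.85884996 212.99965048] [1.79758920e+02 1.44746188e-01 1.27369371e+02] [-18.818784    -3.08940137  36.37655029] 12.069466512734264 [-0.73414803  3.19743426 -0.07594337]
```

View pics/w12o.png

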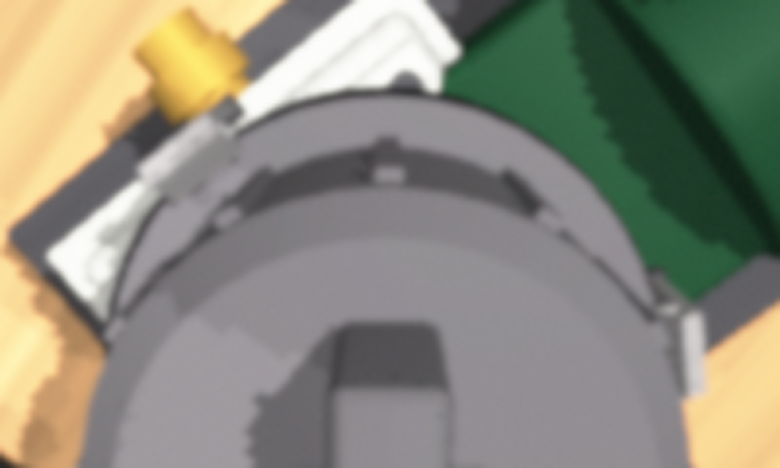

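View pics/s12o.png

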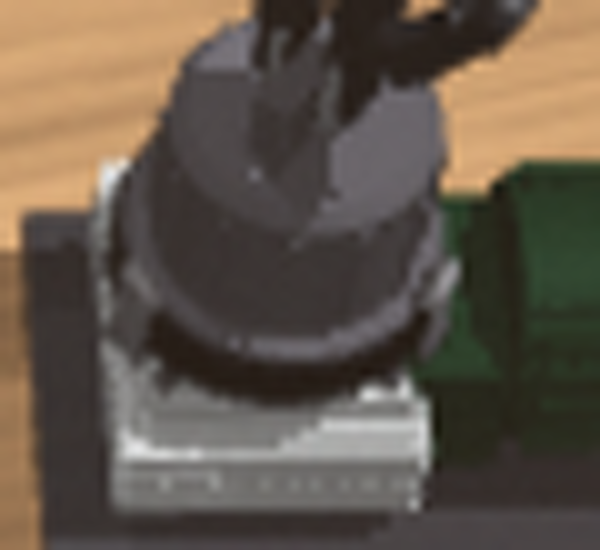

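All three catches stand over the flange: wrist crop (195,155) and (690,345), scene crop (125,300). I'll ease the push slightly for margin, then hand in.

drive_tool:
  moves:
    - [[-0.3, 0, 0.3], 0]
    - [[-0.5, 0, 0.5], 0]
    - [[-0.5, 0, 0.5], 0]
    - [[-0.5, 0, 0.5], 0]
    - [[-0.5, 0, 0.5], 0]
    - [[-0.5, 0, 0.5], 0]
    - [[-0.5, 0, 0.5], 0]
    - [[-0.5, 0, 0.5], 0]

```text
time: 28.58
tool_pos: [525.1, 145.9, 213.0]
tcp_rot: [179.7, 0.2, 127.4]
ft_force: [-12.8, -2.7, 32.2]
finger_gap: 12.4
```

```bash
python3 - <<'E'
from h import *
q=r.sense();print(q['time'],q['tool_pos'],q['tcp_rot'],q['ft_force'],q['finger_gap'])
print(r.hand_in())
E
```

```text
28.5833 [525.1077006  145.86663498 213.00282842] [1.79718780e+02 1.69151244e-01 1.27366531e+02] [-12.84574794  -2.66376505  32.20451817] 12.395362983945427
the job is handed in; nothing more can be done
None
```

I fitted the clean cartridge over the spigot and slid it home, then put the cover over it and pressed it past the three catches onto the rim. I handed in at 28.6 s with the robot still holding the cover and pushing down with about 32 N.

**Cartridge:** After I let go, the wrist and scene pictures showed it standing on the pan floor, with its cap at the expected height and centred.

**Cover:**
- **Pressing:** Resistance began about 12 mm above the seat, peaked and then dropped as the catches passed. The tool height then stayed at 213.0 mm while the force rose from 18 to 37 N.
- **Catches:** In the last pictures the cover looks flush. Two catches clearly stand over the flange. The third, the one facing the robot (catch1), I could judge only from the scene picture, and less clearly.

**Bench:** The top picture after seating showed the used cartridge, the pink and red look-alikes and the other bystanders in their starting places.

**What was not perfect:** About 13 N of side force and 0.3° of tool tilt remained at the end, which I put down to the arm flexing under the push. The scene camera also placed things about 4 mm off the other two, so I relied on the wrist and top cameras.

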